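Moisture check of a drying platter rough-out

TASK

Check how dry the upside-down rough-turned platter is: take the moisture meter out of its wooden holder and press its two sprung pins gently onto the wood inside each of the three blue crayon rings, first the ring nearest the rim, then the one halfway in, last the one on the raised foot, each time with both pins inside the ring, in line with the grain and pushed in by about half their travel for half a second. Stand the meter back in its holder, pins down and fully seated, then count the platter on the tally counter by pushing its red-knobbed lever down to the stop and letting it spring back. Leave the platter and the other things on the bench where they lie.

Things in the scene. Friction and masses are not known exactly. Their poses are not given: they have to be found in the camera images.
- meter: yellow-black wood moisture meter, 0.19 kg, pins down in its holder. Origin: middle of the nose's flat underside (shoulder), z up to the grip end. Nose 22 (x) by 36 mm (y), z 0 to 30; body 26 (x) by 42 mm (y), z 30 to 137; rubber grips on its +y and -y faces, z 75 to 133, 44 mm over both: hold it there, fingers closing along y, at z 105. Screen on -x. Two sprung pins below the nose
- pin_a (a joint): travel of the sprung steel pin at y = +5 mm of the meter: 0 out, 0.006 m fully pushed in; about 0.3 N to start, 3.3 N fully in
- pin_b (a joint): the same for the pin at y = -5 mm of the meter
- tip_a (a point): tip of pin a (4 mm thick, round end): at x 0, y +5, z -14 mm of the meter while the pin is out
- tip_b (a point): tip of pin b: at x 0, y -5, z -14 mm of the meter while the pin is out
- holder: dark wooden block 60 (x) by 76 (y) by 70 mm tall, screwed to the bench; open pocket in its top, 36 (x) by 52 mm (y), 45 mm deep to two ledges at its y ends (tops at z 25) that carry the meter's shoulder; the 20 mm slot between them leaves the pins free. Origin: centre of the underside. Seated, the meter's origin is at z 25 mm, axes along the holder's (either way round)
- platter: pale round rough-turned platter lying face down, loose, 1.1 kg, 240 mm across; flat back 36 mm above the bench with a raised round foot in the middle, 80 mm across, top 46 mm above the bench. Darker grain lines run across it along its x axis. Origin: centre of the underside
- ring_edge (a point): centre of the blue crayon ring nearest the rim, on the flat back, 88 mm from the platter's centre (ring 25 mm across, on the wood surface)
- ring_mid (a point): centre of the ring halfway in, on the flat back, 62 mm from the platter's centre (25 mm across)
- ring_foot (a point): centre of the ring on top of the foot, at the platter's centre (25 mm across)
- tally: green lever tally counter, screwed to the bench: foot plate 90 mm (x) by 66 mm (y), case 64 by 46 mm, top 56 mm high; counting wheels show on the -x face. A steel lever turns on a shaft along y at x +4, y -34, z 34 mm. Origin: centre of the underside on the bench
- tally_lever (a joint): lever angle: 0 at rest, 0.8 rad at the stop; sprung back, about 1 N at the knob to start, 3.3 N at the stop. At rest the arm slopes up and towards the counter's -x side, 0.87 rad above level; pushing the knob down swings it down towards -x to 0.07 rad above level
- lever_tip (a point): centre of the red ball knob (20 mm across) on the end of the lever, 78 mm from the shaft: at rest at x -46, y -34, z 94 mm of the counter, at the stop at x -74, y -34, z 39 mm
- chuck: four-jaw steel lathe chuck standing jaws up, 100 mm across, 58 mm high (bystander)
- gouge: bowl gouge lying flat, medium-brown turned handle, 440 mm long (bystander)
- wax_tin: round tin with a red lid, 89 mm across, 32 mm high (bystander)
- crayon: blue timber crayon with a paper sleeve, 110 by 12 by 12 mm (bystander)
- calipers: steel spring calipers lying flat, 160 by 100 mm, 11 mm high (bystander)
- small_bowl: small brown turned bowl lying upside down, 132 mm across, 60 mm high (bystander)
- live_centre: steel live centre standing point up, 41 mm across, 60 mm high (bystander)
There are look-alikes about, which are no part of the job. Of the things shaped like the holder, the wooden one is meant. What is shaped like the meter but white is not meant.

How it is judged (in metres and radians):
On the way, in this order (a step that is already met when the one before it is completed fails the run):
1. both pins pressed onto the wood inside the ring nearest the rim, along the grain, for half a second (value of joint each of pin_a, pin_b above 0.001 m and contact force between meter and platter above 0.8 N and horizontal distance between each of tip_a, tip_b and ring_edge below 0.0125 m and angle between the y axis of meter and the x axis of platter, either way round below 0.4 rad), for 0.4 s.
2. the same inside the ring halfway in (value of joint each of pin_a, pin_b above 0.001 m and contact force between meter and platter above 0.8 N and horizontal distance between each of tip_a, tip_b and ring_mid below 0.0125 m and angle between the y axis of meter and the x axis of platter, either way round below 0.4 rad), for 0.4 s.
3. the same inside the ring on the foot (value of joint each of pin_a, pin_b above 0.001 m and contact force between meter and platter above 0.8 N and horizontal distance between each of tip_a, tip_b and ring_foot below 0.0125 m and angle between the y axis of meter and the x axis of platter, either way round below 0.4 rad), for 0.4 s.
4. meter seated pins down in its holder and let go (z of meter in the frame of holder between 0.021 and 0.029 m and horizontal distance between meter and holder below 0.012 m and angle between meter's own z axis and vertical below 0.1 rad and contact force between the fingers and meter below 0.1 N), for 0.2 s.
5. tally lever pushed down to its stop (value of joint tally_lever above 0.74 rad), for 0.05 s.
At the end, for the whole second after the job is handed in: the meter stands upright (within 0.1 rad), pins down in its holder, its shoulder on the ledges (within 4 mm of height), at rest; the tally lever is back at rest (below 0.06 rad); the platter lies within 15 mm of where it was (z of meter in the frame of holder between 0.021 and 0.029 m and horizontal distance between meter and holder below 0.012 m and angle between meter's own z axis and vertical below 0.1 rad and linear speed of meter below 0.02 m/s and value of joint tally_lever below 0.06 rad and distance of platter from where it was at the start of the episode below 0.015 m); the robot touches nothing.
It fails at once if the meter pressed onto the platter with more than 25 N (contact force between meter and platter above 25 N).
It fails at once if the platter shifted by more than 15 mm (distance of platter from where it was at the start of the episode above 0.015 m).
It fails at once if a bystander shifted by more than 30 mm (distance of any of chuck, gouge, wax_tin, crayon, calipers, small_bowl, live_centre from where it was at the start of the episode above 0.03 m).
It also fails if it takes over 70 s, if anything falls off the work surface, if the arm or the gripper's body presses on something with over 40 N, if the wrist force passes 120 N, or if a joint passes its speed limit or range.

ROBOT

A 6-joint arm with a two-finger parallel gripper is mounted at the origin on the work surface. World frame = base frame: x ahead of the robot, y to its left, z up, the work surface at z = 0. Lengths are in mm, angles in rad, forces in N, time in s.
With the tool pointing down it reaches from about 300 to 850 mm from the base axis. Payload 4.2 kg.
Tool frame: the origin (TCP) lies where the fingers leave the gripper's body, on its centre line; the fingertips stand 78 mm ahead of it and the grasp point (between the pads) lies 60 mm ahead of it (r.pinch_z is the distance from the TCP to the grasp point, in mm); z points along the fingers, y is the line along which they close (so a half turn about z gives the same grasp; the last joint's range is limited). The gripper opens to 91 mm and grips with 3 to 60 N. Pads are 32 mm wide; open, the fingers measure 118 mm over their backs; the gripper's body (76 mm by 178 mm) begins 60 mm behind the grasp point.
Start: joints at [1.151, 0.32, 1.565, -0, 1.257, -0.02], TCP at [223.81, 529.664, 292.276] pointing down, gripper open.
Joint ranges: [-3.11, 3.11], [-0.84, 2.01], [0.21, 2.61], [-1.34, 4.49], [0.05, 2.63], [-2.56, 2.56]. Speed limits (rad/s): [2.57, 2.57, 3.14, 3.14, 3.14, 3.14].

INTERFACE

Orientations are given as a unit quaternion [w, x, y, z].
In Python, from station import r gives the robot as it stands.
- The arm moves only by the shell command python3 -m handwheel 'ROWS'. ROWS is a JSON object of lists of equal length, an entry for each row: "angular": the turn, a rotation vector about the tool's x, y, z in rad, a list of three; "translation": the shift along the tool's x, y, z in m, a list of three; "gripper": the closure, from 0 (fully open) to 1 (shut). In form: {"angular": [[rx, ry, rz], ...], "translation": [[x, y, z], ...], "gripper": [gripper, ...]}. A call has 1 to 8 rows; each row shifts and turns the commanded pose from where the row before left it, along the tool's axes as they then stand; what a row does not reach is not made up. A row lasts 1/12 s, in which the tool goes at most 41.7 mm and 7.16 degrees, less where a joint would pass 70% of its speed; a pose out of reach is approached as far as the arm can. A call is refused whole if a number of a shift passes 0.0417 or a number of a turn 0.125, either way. A call with a gripper value outside its range is refused whole. The fingers move at their own pace and stop on an object; the grip force is fixed at half the most. Time passes only in rows, so rows that do not move let the fingers close. It gives the time, the measured TCP pose, the force, the opening and the grip force at its end, in the units of the state.
- r.get_state(): the state, without advancing time (a new reading comes with each control period).
- r.snapshot(name): name is "scene" or "side" or "wrist"; returns a dict with "img" (384x512x3 uint8, red, green, blue), "K" (3x3 intrinsics, pixels), "R" (3x3) and "t" (3): a world point X has camera coordinates R X + t; the wrist camera has in their place "mount" (4x4, takes a point from camera to tool coordinates, whose origin is the TCP and whose axes are the flange's). Camera axes: x right, y down, z forward; pixel columns grow to the right and rows downward; lengths in mm; the calibration is good to about 2 mm. A picture is of the moment at which its call begins: read the wrist's pose just before it. There is no depth.
- r.job_done(): hands the job in; it is judged then, once.
The state is a dict: "clock": time; "joint_positions": joint angles; "qvel": joint speeds; "joint_efforts": joint torques, N m; "ee_pos": TCP position; "tool_rot": TCP orientation; "force": force on the tool from outside, world axes, zero at the start; "torque": the same for the moment, N m; "width": opening from 0.0 (shut) to 1.0 (fully open); "grip_force": force on a finger pad.
Only numpy, scipy, OpenCV 4.12 (cv2) and the standard library are available. Lean on these libraries where they do the work, as an engineer would, in place of code of your own. Each camera call takes 0.05 s, during which the arm holds its last target. There are 200 camera calls.

## Working session

There is one attempt and no reset: what is moved stays moved. The work goes in short steps, Python scripts to look and compute and a shell command to move; the robot and the scene stay as the last step left them, time stands still between calls to the robot, and variables do not carry over. Pictures are saved under pics/ and viewed, at most 15 in all, crops included, and the job is handed in when it is done.

```bash
mkdir -p pics; cat > h.py <<'E'
import numpy as np, cv2
from scipy.spatial.transform import Rotation as Ro
from station import r
def snap(name,fn):
    s=r.get_state(); d=r.snapshot(name); cv2.imwrite('pics/'+fn,d['img'][:,:,::-1])
    if 'mount' in d:
        q=np.array(s['tool_rot']); T=np.eye(4); T[:3,:3]=Ro.from_quat(q[[1,2,3,0]]).as_matrix(); T[:3,3]=s['ee_pos']
        M=np.linalg.inv(T@np.array(d['mount'])); d['R'],d['t']=M[:3,:3],M[:3,3]
    np.savez('pics/'+fn[:-4],**{k:d[k] for k in('img','K','R','t')})
    return d
def load(fn): return np.load('pics/'+fn+'.npz')
def ray(d,u,v):
    R=np.array(d['R']);c=-R.T@np.array(d['t']);w=R.T@np.linalg.inv(d['K'])@[u,v,1]; return c,w
def plane(d,u,v,z):
    c,w=ray(d,u,v); return c+w*(z-c[2])/w[2]
def proj(d,X):
    p=np.array(d['K'])@(np.array(d['R'])@np.array(X)+d['t']); return p[:2]/p[2]
E
python3 - <<'E'
from h import *
s=r.get_state();print({k:np.round(v,3) for k,v in s.items()})
for n in('scene','side','wrist'):
    d=snap(n,n+'0.png'); print(n,-np.array(d['R']).T@np.array(d['t']))
a=[cv2.imread(f'pics/{n}0.png') for n in('scene','side')]
for n,i in zip(('scene','side'),a): cv2.imwrite(f'pics/{n}_big.png',cv2.resize(i,(800,600),interpolation=cv2.INTER_CUBIC))
E
```

```text
{'clock': np.float64(0.0), 'joint_positions': array([ 1.151,  0.32 ,  1.566,  0.   ,  1.257, -0.02 ]), 'qvel': array([-0.   ,  0.002, -0.001,  0.004,  0.001,  0.   ]), 'joint_efforts': array([-1.0000e-03, -4.1246e+01, -2.3197e+01,  7.3000e-02,  4.6000e-02,
       -0.0000e+00]), 'ee_pos': array([223.664, 529.314, 291.45 ]), 'tool_rot': array([-0.   ,  0.199,  0.98 , -0.001]), 'force': array([-0.594,  0.572,  0.449]), 'torque': array([ 0.001, -0.04 ,  0.031]), 'grip_force': np.float64(0.0), 'width': np.float64(1.001)}
scene [1259.57427086  440.80240809  725.4277651 ]
side [487.70204812 933.64474595 675.40796822]
wrist [149.04279716 562.96208779 384.39390803]
```

View pics/scene_big.png

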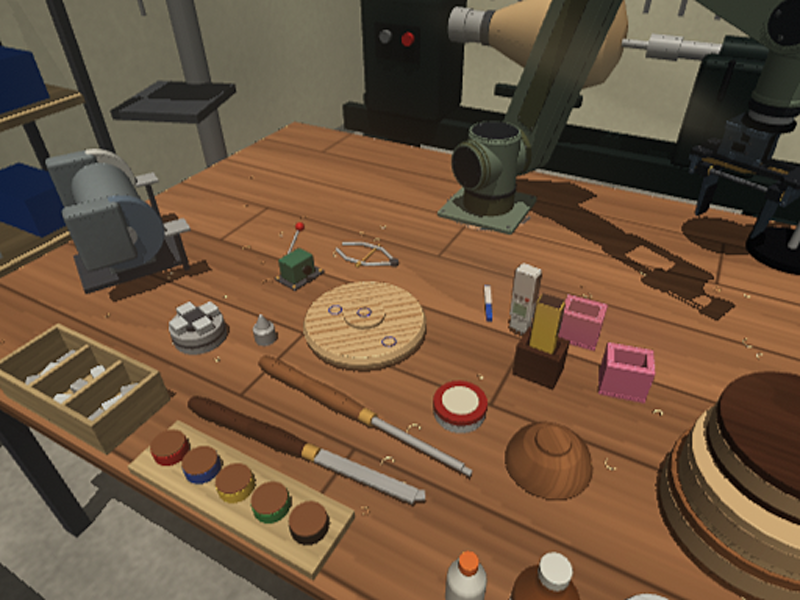

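View pics/side_big.png

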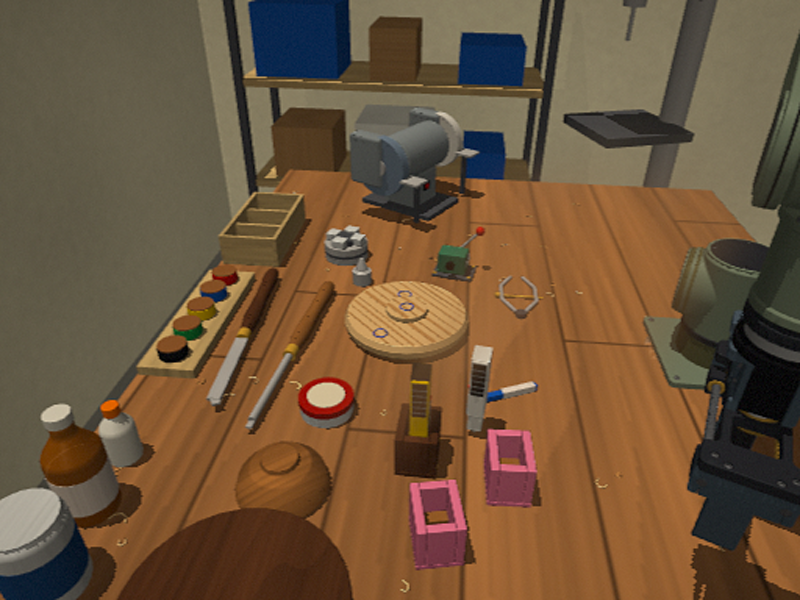

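The scene view shows the platter at (365,322), holder with the yellow meter at (541,345) and tally at (297,265). The white look-alike is at (525,298), close to the meter. In the side view the meter is at (420,405), with the white one at (480,385).

```bash
python3 - <<'E'
from h import *
ims=[]
for n in('scene0','side0'):
    d=load(n); im=d['img']; hsv=cv2.cvtColor(im,cv2.COLOR_RGB2HSV)
    # rings
    m=cv2.inRange(hsv,(110,40,40),(140,255,255))
    k,l,st,ce=cv2.connectedComponentsWithStats(cv2.dilate(m,np.ones((3,3))))
    for i in range(1,k):
        if st[i,4]>12:
            p=plane(d,*ce[i],36)
            if 300<p[0]<800 and abs(p[1])<500: print(n,'blue',ce[i].round(1),st[i,2:],p.round(1),plane(d,*ce[i],46).round(1))
    rd=cv2.inRange(hsv,(0,180,120),(6,255,255))|cv2.inRange(hsv,(175,180,120),(180,255,255))
    k,l,st,ce=cv2.connectedComponentsWithStats(rd)
    for i in range(1,k):
        if st[i,4]>15: print(n,'red',ce[i].round(1),st[i,2:],plane(d,*ce[i],94).round(1))
    ye=cv2.inRange(hsv,(22,150,60),(32,255,255))
    k,l,st,ce=cv2.connectedComponentsWithStats(ye)
    for i in range(1,k):
        if st[i,4]>60: print(n,'yel',ce[i].round(1),st[i])
    c=(342,225) if n=='scene0' else (285,262)
    ims.append(cv2.resize(im[c[1]-70:c[1]+50,c[0]-55:c[0]+85],(700,600),interpolation=cv2.INTER_CUBIC)[:,:,::-1])
cv2.imwrite('pics/c1.png',cv2.resize(np.hstack(ims),(800,343)))
E
```

```text
scene0 blue [312.5 199.4] [ 6 14 81] [450.2 179.3  36. ] [462.  183.1  46. ]
scene0 blue [210.8 197.4] [ 5  6 20] [587.  -99.3  36. ] [596.7 -91.4  46. ]
scene0 blue [217.6 198.1] [ 4  5 17] [579.7 -79.3  36. ] [589.6 -71.8  46. ]
scene0 blue [235.7 199.7] [ 4  6 21] [560.6 -26.1  36. ] [570.7 -19.3  46. ]
scene0 blue [244.4 219.1] [ 4  5 17] [623.   41.1  36. ] [632.2  46.9  46. ]
scene0 blue [252.3 218.4] [ 4  6 21] [610.2  59.6  36. ] [619.6  65.1  46. ]
scene0 red [191.2 143.9] [ 5  5 17] [ 432.4 -281.3   94. ]
scene0 red [294.3 256.9] [ 34  26 322] [734.1 242.5  94. ]
side0 blue [255.9 186.4] [ 5  4 17] [591.  -94.8  36. ] [589.4 -78.7  46. ]
side0 blue [260.3 195.8] [10  7 56] [572.1 -42.   36. ] [570.8 -26.7  46. ]
side0 blue [242.4 212.9] [11  8 59] [614.2  52.4  36. ] [612.2  66.1  46. ]
side0 blue [342.6 245.9] [ 4  5 17] [341.  166.7  36. ] [343.3 178.7  46. ]
side0 blue [313.8 252.7] [ 9  9 45] [415.  200.5  36. ] [416.1 211.9  46. ]
side0 red [306.8 146.7] [ 5  4 16] [ 433.5 -283.2   94. ]
side0 red [208.  253.4] [ 35  24 321] [658.6 295.5  94. ]
side0 yel [130.1 200.1] [120 195  18  10  86]
side0 yel [268.  273.2] [262 267  12  13 119]
```

View pics/c1.png

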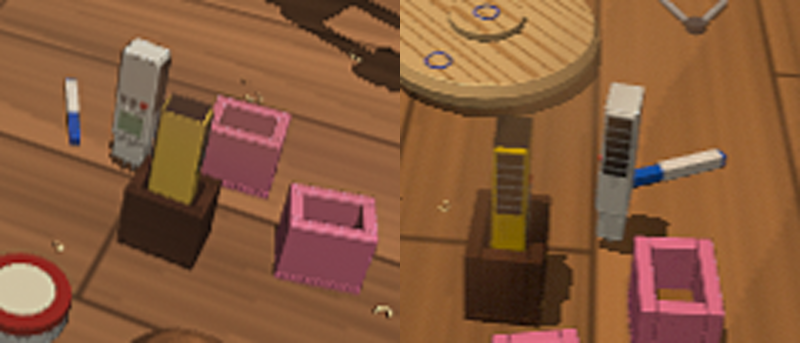

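The yellow meter stands in the dark holder, with its wide face turned to the scene camera and its ribbed grip to the side camera. Its top is at crop (190,107) in the scene view and (514,132) in the side view. The white meter is beside it, towards the robot. I'll work out the positions and then move the wrist camera over it.

```bash
python3 - <<'E'
from h import *
a,b=load('scene0'),load('side0'); w=load('wrist0')
print('metertop',plane(a,353.5,192.5,162),plane(b,269.9,238,162))
print('white top',plane(a,287+147/2.857,155+48/2.857,137+14),plane(b,230+228/2.857,192+90/2.857,151))
# holder top corners scene: left, right-front
f=lambda u,v:plane(a,287+u/2.857,155+v/2.857,70).round(0)
print('hold top corners', f(120,210),f(208,222),f(220,182), f(140,160))
print('wristcam R',w['R'].round(2),w['K'].round(0))
s=r.get_state();q=np.array(s['tool_rot']);R=Ro.from_quat(q[[1,2,3,0]]).as_matrix();print(R.round(3))
tgt=np.array([560,200,330]);print('shift to there in tool', (R.T@(tgt-s['ee_pos'])).round(1))
E
```

```text
metertop [523.84032929 308.47314921 162.        ] [520.08784687 308.81896447 162.        ]
white top [438.19904454 241.4993691  151.        ] [434.84967942 234.37169731 151.        ]
hold top corners [582. 275.  70.] [559. 350.  70.] [502. 345.  70.] [507. 268.  70.]
wristcam R [[ 0.39  0.92 -0.  ]
 [ 0.88 -0.37  0.29]
 [ 0.26 -0.11 -0.96]] [[274.   0. 256.]
 [  0. 274. 191.]
 [  0.   0.   1.]]
[[-0.921  0.389 -0.001]
 [ 0.389  0.921 -0.001]
 [ 0.    -0.001 -1.   ]]
shift to there in tool [-438.  -172.6  -38.2]
```

```bash
python3 -m handwheel '{"angular":[[0,0,-0.115],[0,0,-0.115],[0,0,-0.115],[0,0,-0.115],[0,0,-0.115]],"translation":[[0,0,-0.008],[0,0,-0.008],[0,0,-0.008],[0,0,-0.008],[0,0,-0.006]],"gripper":[0,0,0,0,0]}'
python3 -m handwheel '{"angular":[[0,0,0],[0,0,0],[0,0,0],[0,0,0],[0,0,0],[0,0,0],[0,0,0],[0,0,0]],"translation":[[-0.0285,-0.0299,0],[-0.0285,-0.0299,0],[-0.0285,-0.0299,0],[-0.0285,-0.0299,0],[-0.0285,-0.0299,0],[-0.0285,-0.0299,0],[-0.0285,-0.0299,0],[-0.0285,-0.0299,0]],"gripper":[0,0,0,0,0,0,0,0]}'
python3 -m handwheel '{"angular":[[0,0,0],[0,0,0],[0,0,0]],"translation":[[-0.0285,-0.0299,0],[0,0,0],[0,0,0]],"gripper":[0,0,0]}'
python3 - <<'E'
from h import *
s=r.get_state();print(s['clock'],s['ee_pos'].round(1) if hasattr(s['ee_pos'],'round') else s['ee_pos'])
d=snap('wrist','w1.png')
for X in([522,309,162],[535,310,70]):print(proj(d,X))
E
```

```text
clock: 0.57
ee_pos: [223.8, 529.7, 330.6]
tool_rot: [-0.0, -0.09, 0.996, 0.0]
force: [-0.1, -0.3, 0.1]
width: 1.002
grip_force: 0.0
clock: 1.23
ee_pos: [491.3, 332.3, 330.1]
tool_rot: [-0.0, -0.087, 0.996, -0.0]
force: [0.2, 0.7, 0.9]
width: 1.0
grip_force: 0.0
clock: 1.48
ee_pos: [524.6, 307.9, 329.4]
tool_rot: [-0.001, -0.086, 0.996, -0.0]
force: [0.2, 0.5, -0.0]
width: 0.998
grip_force: 0.0
1.4833 [524.6 307.9 329.4]
[255.97393934 192.03239737]
[255.09615091 181.42674326]
```

View pics/w1.png

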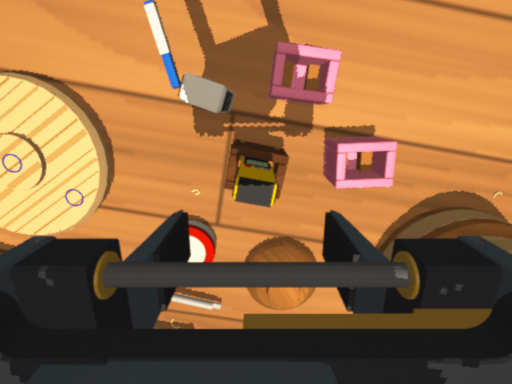

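The wrist view shows the meter's top at (256,192), where I predicted it. The wooden holder is around it and the pink ones are to the right. The platter's foot ring is at (11,163) and its edge ring at (74,198). Next I'll measure the meter's yaw.

```bash
python3 - <<'E'
from h import *
d=load('w1'); im=d['img']; c=im[135:220,215:305]
cv2.imwrite('pics/c2.png',cv2.resize(c,(720,680),interpolation=cv2.INTER_CUBIC)[:600,:,::-1])
hsv=cv2.cvtColor(im,cv2.COLOR_RGB2HSV)
m=cv2.inRange(hsv,(0,0,0),(180,70,110)); k,l,st,ce=cv2.connectedComponentsWithStats(m)
i=l[195,257]; print(st[i],hsv[195,257])
cn=max(cv2.findContours((l==i).astype(np.uint8),0,2)[0],key=cv2.contourArea)
for p in cv2.boxPoints(cv2.minAreaRect(cn)): print(p,plane(d,*p,162).round(1))
for (u,v) in((11,163),(74,198)): pass
b=cv2.inRange(hsv,(108,40,30),(145,255,255)); k,l,st,ce=cv2.connectedComponentsWithStats(cv2.dilate(b,np.ones((3,3))))
for i in range(1,k):
    if st[i,4]>25 and ce[i][0]<120: print('ring',ce[i],st[i],plane(d,*ce[i],36).round(1),plane(d,*ce[i],46).round(1))
# grain: rectify platter patch
g=cv2.cvtColor(im,cv2.COLOR_RGB2GRAY).astype(np.float32)
P=np.array([[570,-10],[650,-10],[650,80],[570,80]]); uv=np.float32([proj(d,[*p,36]) for p in P])
H=cv2.getPerspectiveTransform(uv,np.float32([[0,0],[160,0],[160,180],[0,180]]))
w=cv2.GaussianBlur(cv2.warpPerspective(g,H,(160,180)),(0,0),2); print(uv)
gx,gy=cv2.Sobel(w,5,1,0),cv2.Sobel(w,5,0,1); 
print('grain deg (world)',np.degrees(.5*np.arctan2(2*(gx*gy).sum(),(gx**2-gy**2).sum()))+90)
E
```

```text
[236 178  37  28 762] [15 34 75]
[235.85172 199.83064] [533.5 290.6 162. ]
[239.85048 177.43758] [510.  290.9 162. ]
[272.83438 183.32756] [510.4 323.8 162. ]
[268.83563 205.72063] [534.  324.2 162. ]
ring [ 11.56632653 162.65816327] [  1 153  22  20 196] [576.  -35.5  36. ] [572.6 -26.9  46. ]
ring [ 67.5        195.39189189] [ 64 188   9  17  74] [612.2  42.   36. ] [607.9  48.6  46. ]
ring [ 79.93243243 198.81081081] [ 75 190   9  17  74] [614.5  60.1  36. ] [610.1  66.2  46. ]
[[ 29.657574 161.5668  ]
 [ 32.873287 213.32321 ]
 [ 93.45134  222.80963 ]
 [ 93.717354 172.16574 ]]
grain deg (world) 149.03622
```

View pics/c2.png

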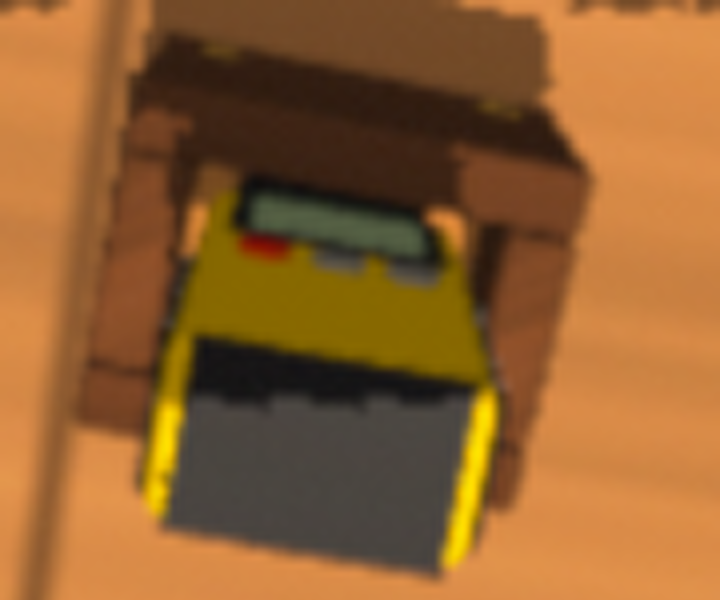

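```bash
python3 -m handwheel '{"angular":[[0,0,0.086],[0,0,0.086],[0,0,0],[0,0,0],[0,0,0],[0,0,0],[0,0,0],[0,0,0]],"translation":[[0,0,0],[0,0,0],[0.0026,0,0.0279],[0,0,0.0279],[0,0,0.0279],[0,0,0.0279],[0,0,0.0279],[0,0,0]],"gripper":[0,0,0,0,0,0,0,0]}'
python3 -m handwheel '{"angular":[[0,0,0],[0,0,0],[0,0,0],[0,0,0],[0,0,0],[0,0,0]],"translation":[[0,0,0],[0,0,0],[0,0,0],[0,0,0],[0,0,0],[0,0,0]],"gripper":[0.3,0.5,0.6,0.6,0.6,0.6]}'
```

```text
clock: 2.2
ee_pos: [516.5, 309.2, 185.4]
tool_rot: [-0.005, -0.003, 1.0, -0.003]
force: [-1.3, -0.5, -0.1]
width: 0.997
grip_force: 0.0
clock: 2.7
ee_pos: [521.0, 309.6, 191.8]
tool_rot: [0.001, -0.002, 1.0, 0.001]
force: [0.5, 0.5, 0.0]
width: 0.593
grip_force: 0.0
```

```bash
python3 -m handwheel '{"angular":[[0,0,0],[0,0,0],[0,0,0],[0,0,0]],"translation":[[0,0,0],[0,0,0],[0,0,0],[0,0,0]],"gripper":[1,1,1,1]}'
python3 -m handwheel '{"angular":[[0,0,0],[0,0,0],[0,0,0],[0,0,0],[0,0,0],[0,0,0],[0,0,0],[0,0,0]],"translation":[[0,0,-0.01],[0,0,-0.015],[0,0,-0.015],[0,0,-0.015],[0,0,-0.015],[0,0,-0.015],[0,0,-0.015],[0,0,0]],"gripper":[1,1,1,1,1,1,1,1]}'
python3 - <<'E'
from h import *
print(np.round(r.get_state()['joint_positions'],3))
for n in('scene','side','wrist'):snap(n,n+'2.png')
a=[cv2.imread(f'pics/{n}2.png') for n in('scene','side','wrist')]
v=np.hstack([a[0][100:300,260:460],a[1][150:350,180:380],a[2][100:300,150:350]]);cv2.imwrite('pics/c3.png',cv2.resize(v,(800,267)))
E
```

```text
clock: 3.03
ee_pos: [520.9, 309.2, 191.1]
tool_rot: [0.0, -0.002, 1.0, -0.0]
force: [0.9, -2.2, 2.6]
width: 0.486
grip_force: 29.9
clock: 3.7
ee_pos: [521.6, 310.2, 294.1]
tool_rot: [0.003, -0.002, 1.0, 0.002]
force: [0.4, 0.3, -1.1]
width: 0.482
grip_force: 30.0
[ 5.170e-01  3.660e-01  1.489e+00  1.000e-03  1.280e+00 -1.057e+00]
```

View pics/c3.png

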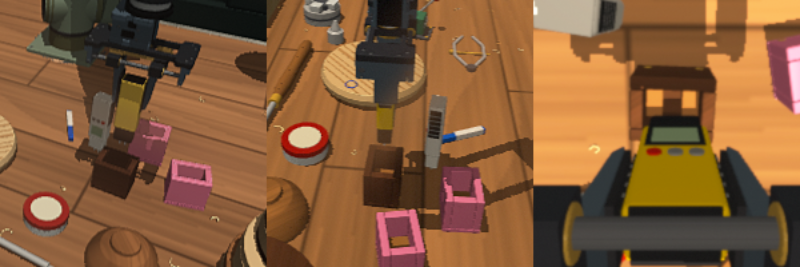

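The meter is held upright and clear of the empty holder. To line it up with the grain I'll turn it by +121° about tool z, because the other way would run joint 6 out of range.

```bash
python3 -m handwheel '{"angular":[[0,0,0.124],[0,0,0.124],[0,0,0.124],[0,0,0.124],[0,0,0.124],[0,0,0.124],[0,0,0.124],[0,0,0.124]],"translation":[[0,0,0],[0,0,0],[0,0,0],[0,0,0],[0,0,0],[0,0,0],[0,0,0],[0,0,0]],"gripper":[1,1,1,1,1,1,1,1]}'
python3 -m handwheel '{"angular":[[0,0,0.124],[0,0,0.124],[0,0,0.124],[0,0,0.124],[0,0,0.124],[0,0,0.124],[0,0,0.124],[0,0,0.124]],"translation":[[0,0,0],[0,0,0],[0,0,0],[0,0,0],[0,0,0],[0,0,0],[0,0,0],[0,0,0]],"gripper":[1,1,1,1,1,1,1,1]}'
python3 -m handwheel '{"angular":[[0,0,0.12],[0,0,0],[0,0,0],[0,0,0],[0,0,0],[0,0,0],[0,0,0],[0,0,0]],"translation":[[0,0,0],[-0.0249,0.0304,0.006],[-0.0249,0.0304,0.006],[-0.0249,0.0304,0.006],[-0.0249,0.0304,0.006],[-0.0249,0.0304,0.006],[-0.0249,0.0304,0.006],[-0.0249,0.0304,0.006]],"gripper":[1,1,1,1,1,1,1,1]}'
python3 -m handwheel '{"angular":[[0,0,0],[0,0,0],[0,0,0]],"translation":[[0,0,0],[0,0,0],[0,0,0]],"gripper":[1,1,1]}'
python3 - <<'E'
from h import *
s=r.get_state();print(np.round(s['ee_pos'],1),np.round(s['joint_positions'],3),np.round(s['tool_rot'],4))
d=snap('wrist','w3.png');sc=snap('scene','scene3.png');sd=snap('side','side3.png')
for n,X in dict(mid=[585,-90,36],edge=[614.5,51.2,36],foot=[571.5,-26.5,46]).items(): print(n,proj(d,X).round(0),proj(sc,X).round(0),proj(sd,X).round(0))
v=np.hstack([cv2.resize(d['img'],(448,336)),cv2.resize(sc['img'][110:260,190:290],(224,336)),cv2.resize(sd['img'][140:260,210:290],(224,336))])
cv2.imwrite('pics/c4.png',cv2.resize(v,(800,300))[:,:,::-1])
E
```

```text
clock: 4.52
ee_pos: [520.1, 309.2, 289.0]
tool_rot: [-0.001, 0.477, 0.879, -0.001]
force: [0.1, -0.2, -1.5]
width: 0.483
grip_force: 30.0
clock: 5.18
ee_pos: [520.1, 309.1, 289.0]
tool_rot: [-0.0, 0.838, 0.546, -0.002]
force: [-0.2, 0.7, -2.7]
width: 0.483
grip_force: 30.0
clock: 5.85
ee_pos: [615.9, 49.6, 246.9]
tool_rot: [-0.001, 0.868, 0.497, -0.001]
force: [-0.1, 0.1, -2.3]
width: 0.479
grip_force: 30.0
clock: 6.1
ee_pos: [615.6, 51.5, 247.5]
tool_rot: [-0.001, 0.868, 0.497, -0.001]
force: [0.9, 0.2, -1.7]
width: 0.477
grip_force: 30.0
[615.6  51.5 247.5] [6.400e-02 4.170e-01 1.530e+00 1.000e-03 1.197e+00 5.950e-01] [-0.001   0.8678  0.4968 -0.001 ]
mid [292. 287.] [214. 198.] [258. 187.]
edge [256. 185.] [249. 218.] [242. 213.]
foot [258. 258.] [234. 199.] [260. 196.]
```

View pics/c4.png

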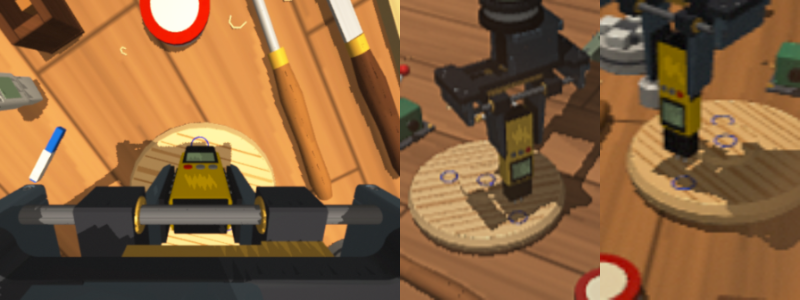

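The meter hangs over the edge ring, whose top shows at (200,140) of the wrist image. The scene and side crops show the mid ring uncovered. I'll measure that ring and check the grain against another view before pressing.

```bash
python3 - <<'E'
from h import *
for n,uv in(('scene3',(214,198)),('side3',(258,187))):
    d=load(n);hsv=cv2.cvtColor(d['img'],cv2.COLOR_RGB2HSV)
    for nm,X in dict(mid=[585,-90,36],foot=[571.5,-26.5,46]).items():
        u,v=proj(d,X).round().astype(int);b=cv2.inRange(hsv,(105,30,20),(150,255,255))[v-6:v+7,u-8:u+9]
        cn=np.argwhere(b)[:,::-1]; 
        if len(cn)<6: print('few',n,nm);continue
        c=(cn.min(0)+cn.max(0))/2+[u-8,v-6]; print(n,nm,len(cn),c,plane(d,*c,X[2]).round(1))
for n in('scene0','side0'):
    d=load(n);g=cv2.cvtColor(d['img'],cv2.COLOR_RGB2GRAY).astype(np.float32)
    for P in([[490,-70],[550,-70],[550,30],[490,30]],[[590,-50],[660,-50],[660,20],[590,20]]):
        uv=np.float32([proj(d,[*p,36]) for p in P]);W,Hh=2*(P[1][0]-P[0][0]),2*(P[2][1]-P[0][1])
        H=cv2.getPerspectiveTransform(uv,np.float32([[0,0],[W,0],[W,Hh],[0,Hh]]))
        w=cv2.GaussianBlur(cv2.warpPerspective(g,H,(W,Hh),flags=cv2.INTER_CUBIC),(0,0),2)
        gx,gy=cv2.Sobel(w,5,1,0),cv2.Sobel(w,5,0,1);print(n,'grain',np.degrees(.5*np.arctan2(2*(gx*gy).sum(),(gx**2-gy**2).sum()))+90)
E
```

```text
scene3 mid 9 [214. 197.] [580.6 -91.9  36. ]
scene3 foot 10 [233.  199.5] [573.7 -27.   46. ]
few side3 mid
side3 foot 12 [260. 196.] [571.5 -25.8  46. ]
scene0 grain 136.356
scene0 grain 120.22146
side0 grain 105.29873
side0 grain 131.41144
```

```bash
python3 - <<'E'
from h import *
for n,z,Ps in(('w1',36,([[590,-20],[635,-20],[635,25],[590,25]],[[540,20],[600,20],[600,60],[540,60]],[[500,10],[560,10],[560,60],[500,60]])),('w3',36,([[640,40],[665,40],[665,60],[640,60]],))):
    d=load(n);g=cv2.cvtColor(d['img'],cv2.COLOR_RGB2GRAY).astype(np.float32)
    for P in Ps:
        uv=np.float32([proj(d,[*p,z]) for p in P]);W,Hh=3*(P[1][0]-P[0][0]),3*(P[2][1]-P[0][1])
        H=cv2.getPerspectiveTransform(uv,np.float32([[0,0],[W,0],[W,Hh],[0,Hh]]))
        w=cv2.GaussianBlur(cv2.warpPerspective(g,H,(W,Hh),flags=cv2.INTER_CUBIC),(0,0),3)
        gx,gy=cv2.Sobel(w,5,1,0),cv2.Sobel(w,5,0,1);a=.5*np.arctan2(2*(gx*gy).sum(),(gx**2-gy**2).sum())
        print(n,np.degrees(a)+90,'coh',np.hypot(2*(gx*gy).sum(),(gx**2-gy**2).sum())/(gx**2+gy**2).sum(),uv[0])
# platter view from above, grain rows stretched: rectified full picture
for n in('w1','scene0'):
    d=load(n);P=[[450,-150],[690,-150],[690,90],[450,90]];uv=np.float32([proj(d,[*p,36]) for p in P])
    H=cv2.getPerspectiveTransform(uv,np.float32([[0,0],[399,0],[399,399],[0,399]]));globals()[n]=cv2.warpPerspective(d['img'],H,(400,400),flags=cv2.INTER_CUBIC)
cv2.imwrite('pics/c5.png',np.hstack([w1,scene0])[:,:,::-1])
E
```

```text
w1 141.77219 coh 0.8781726 [ 23.392633 173.89738 ]
w1 132.70616 coh 0.9327724 [ 50.34362 144.30626]
w1 133.39946 coh 0.93508714 [ 41.650627 113.76961 ]
w3 132.22432 coh 0.9440911 [280.54352 182.29378]
```

View pics/c5.png

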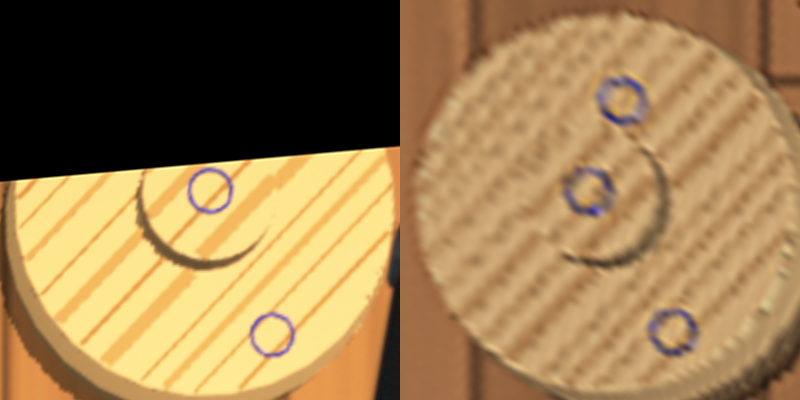

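The rectified views agree on a grain of about 133°. The rings, in world mm, are: edge (614,51), mid (583,-88.5), foot (572,-26.5). The distances from the foot ring come out at 88 and 62–65, close to the 88 and 62 given. I'll turn 0.29 rad more and press the edge ring.

```bash
python3 -m handwheel '{"angular":[[0,0,0.1],[0,0,0.1],[0,0,0.09],[0,0,0],[0,0,0],[0,0,0],[0,0,0],[0,0,0]],"translation":[[0,0,0],[0,0,0],[0,0,0],[0,-0.0007,0.01],[0,0,0.01],[0,0,0.0085],[0,0,0],[0,0,0]],"gripper":[1,1,1,1,1,1,1,1]}'
python3 -m handwheel '{"angular":[[0,0,0],[0,0,0],[0,0,0]],"translation":[[0,0,0.002],[0,0,0.002],[0,0,0]],"gripper":[1,1,1]}'
```

```text
clock: 6.92
ee_pos: [615.2, 52.1, 218.9]
tool_rot: [-0.0, 0.93, 0.367, -0.001]
force: [-0.9, -0.1, -1.6]
width: 0.48
grip_force: 30.0
clock: 7.17
ee_pos: [615.8, 51.9, 216.2]
tool_rot: [0.0, 0.93, 0.367, 0.0]
force: [-0.8, 0.0, -2.4]
width: 0.481
grip_force: 30.0
```

```bash
python3 -m handwheel '{"angular":[[0,0,0],[0,0,0],[0,0,0],[0,0,0]],"translation":[[-0.001,-0.001,0.0015],[0,0,0.0015],[0,0,0],[0,0,0]],"gripper":[1,1,1,1]}'
python3 - <<'E'
from h import *
d=snap('scene','scene4.png');e=snap('side','side4.png')
print(np.mean([r.get_state()['force'][2] for _ in range(3)]))
v=np.hstack([cv2.resize(d['img'][150:250,190:290],(400,400)),cv2.resize(e['img'][150:250,200:300],(400,400))]);cv2.imwrite('pics/c6.png',v[:,:,::-1])
E
```

```text
clock: 7.5
ee_pos: [614.6, 52.0, 213.9]
tool_rot: [0.0, 0.93, 0.367, 0.001]
force: [1.1, 0.7, 1.3]
width: 0.485
grip_force: 30.0
1.1058547883518395
```

View pics/c6.png

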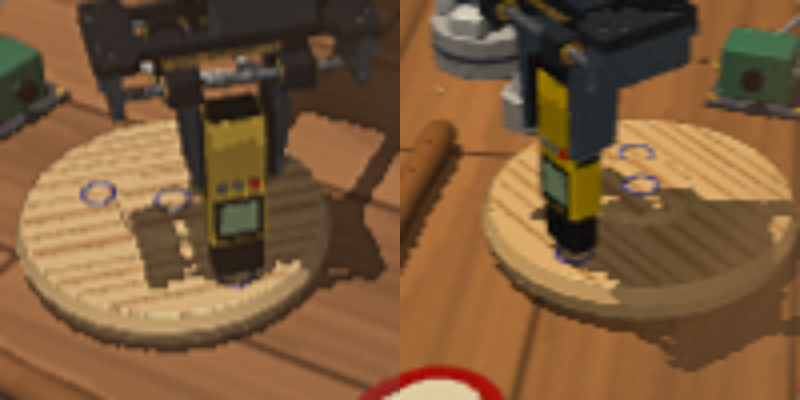

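Contact is about 3 N over the baseline, so the pins are in by about 2.4 mm. The ring's arc shows round the nose at scene (240,283) and side (575,258). I'll hold, then lift and move to the mid ring.

```bash
python3 -m handwheel '{"angular":[[0,0,0],[0,0,0],[0,0,0],[0,0,0],[0,0,0],[0,0,0],[0,0,0],[0,0,0]],"translation":[[0,0,0.0003],[0,0,0],[0,0,0],[0,0,0],[0,0,0],[0,0,0],[0,0,0],[0,0,0]],"gripper":[1,1,1,1,1,1,1,1]}'
python3 -m handwheel '{"angular":[[0,0,0],[0,0,0],[0,0,0],[0,0,0],[0,0,0],[0,0,0],[0,0,0],[0,0,0]],"translation":[[0,0,-0.01],[0,0,-0.02],[-0.0297,0.0204,0],[-0.0297,0.0204,0],[-0.0297,0.0204,0],[-0.0297,0.0204,0],[0,0,0],[0,0,0]],"gripper":[1,1,1,1,1,1,1,1]}'
python3 - <<'E'
from h import *
s=r.get_state();print(s['joint_positions'].round(2),s['ee_pos'].round(1))
d=snap('wrist','w5.png');e=snap('scene','s5.png');f=snap('side','sd5.png')
v=np.hstack([cv2.resize(d['img'][100:240,186:326],(400,400)),cv2.resize(e['img'][140:240,170:270],(400,400))]);cv2.imwrite('pics/c7.png',v[:,:,::-1])
for n,g in(('w',d),('sc',e),('sd',f)):
    b=cv2.inRange(cv2.cvtColor(g['img'],cv2.COLOR_RGB2HSV),(105,30,20),(150,255,255))
    for nm,X in dict(mid=[583.3,-88.5,36],foot=[571.8,-26.5,46],edge=[614,51,36]).items():
        u,v=proj(g,X);m=16 if n=='w' else 8
        q=b[max(0,int(v)-m):int(v)+m+1,max(0,int(u)-m):int(u)+m+1];c=np.argwhere(q)[:,::-1]
        if len(c): 
            lo,hi=c.min(0)+[int(u)-m,int(v)-m],c.max(0)+[int(u)-m,int(v)-m];print(n,nm,np.round([u,v]),lo,hi,plane(g,*((lo+hi)/2),X[2]).round(1))
E
```

```text
clock: 8.27
ee_pos: [614.6, 52.0, 213.1]
tool_rot: [0.0, 0.93, 0.367, 0.0]
force: [2.1, -0.4, 1.0]
width: 0.479
grip_force: 30.0
clock: 8.93
ee_pos: [581.8, -90.1, 242.6]
tool_rot: [-0.001, 0.931, 0.365, -0.001]
force: [0.5, -0.3, -2.2]
width: 0.477
grip_force: 30.0
[-0.17  0.38  1.61  0.    1.16  0.65] [581.8 -90.1 242.6]
w mid [257. 183.] [245 172] [267 187] [585.3 -84.4  36. ]
w foot [207. 155.] [195 142] [219 166] [572.3 -25.7  46. ]
w edge [177.  71.] [163  57] [188  84] [613.1  52.   36. ]
sc mid [214. 198.] [210 195] [218 199] [580.6 -91.9  36. ]
sc foot [233. 199.] [229 198] [237 202] [575.7 -25.8  46. ]
sc edge [249. 218.] [244 215] [253 220] [611.8  48.1  36. ]
sd mid [258. 188.] [255 186] [264 195] [577.4 -72.   36. ]
sd foot [260. 196.] [255 187] [264 198] [574.9 -45.   46. ]
sd edge [243. 213.] [239 210] [247 215] [612.9  50.3  36. ]
```

View pics/c7.png

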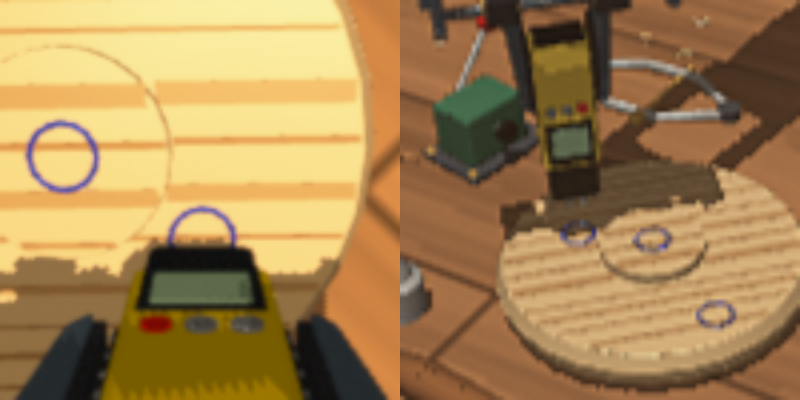

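The wrist view shows the grain lying exactly along the meter's y axis. The mid ring (top at (200,208)) is where predicted. I'll shift 2.5 mm and press.

```bash
python3 -m handwheel '{"angular":[[0,0,0],[0,0,0],[0,0,0],[0,0,0],[0,0,0],[0,0,0],[0,0,0],[0,0,0]],"translation":[[0.0025,0,0.012],[0,0,0.01],[0,0,0.004],[0,0,0.002],[0,0,0.002],[0,0,0],[0,0,0],[0,0,0]],"gripper":[1,1,1,1,1,1,1,1]}'
python3 -m handwheel '{"angular":[[0,0,0],[0,0,0],[0,0,0],[0,0,0],[0,0,0],[0,0,0],[0,0,0]],"translation":[[0,0,0],[0,0,0],[0,0,0],[0,0,0],[0,0,0],[0,0,0],[0,0,0]],"gripper":[1,1,1,1,1,1,1]}'
```

```text
clock: 9.75
ee_pos: [585.0, -86.9, 213.5]
tool_rot: [0.0, 0.93, 0.367, 0.0]
force: [-1.3, 1.2, 0.7]
width: 0.479
grip_force: 30.0
clock: 10.33
ee_pos: [585.1, -87.1, 213.1]
tool_rot: [0.0, 0.93, 0.367, 0.0]
force: [-0.0, 0.8, 1.5]
width: 0.482
grip_force: 30.0
```

```bash
python3 -m handwheel '{"angular":[[0,0,0],[0,0,0],[0,0,0],[0,0,0],[0,0,0],[0,0,0],[0,0,0],[0,0,0]],"translation":[[0,0,-0.01],[0,0,-0.02],[0.011,-0.0178,-0.01],[0.011,-0.0178,0],[0.0109,-0.0179,0],[0,0,0],[0,0,0],[0,0,0]],"gripper":[1,1,1,1,1,1,1,1]}'
python3 -m handwheel '{"angular":[[0,0,0],[0,0,0],[0,0,0],[0,0,0],[0,0,0],[0,0,0],[0,0,0],[0,0,0]],"translation":[[0,0,0.012],[0,0,0.01],[0,0,0.004],[0,0,0.002],[0,0,0.002],[0,0,0],[0,0,0],[0,0,0]],"gripper":[1,1,1,1,1,1,1,1]}'
python3 -m handwheel '{"angular":[[0,0,0],[0,0,0],[0,0,0],[0,0,0],[0,0,0],[0,0,0],[0,0,0]],"translation":[[0,0,0],[0,0,0],[0,0,0],[0,0,0],[0,0,0],[0,0,0],[0,0,0]],"gripper":[1,1,1,1,1,1,1]}'
```

```text
clock: 11.0
ee_pos: [572.7, -26.0, 253.0]
tool_rot: [0.001, 0.93, 0.367, -0.0]
force: [0.5, -0.0, -3.0]
width: 0.481
grip_force: 30.0
clock: 11.67
ee_pos: [572.6, -25.6, 223.5]
tool_rot: [0.0, 0.93, 0.367, 0.0]
force: [-1.8, -0.9, 1.0]
width: 0.482
grip_force: 30.0
clock: 12.25
ee_pos: [572.7, -25.5, 223.0]
tool_rot: [0.0, 0.93, 0.367, 0.0]
force: [-1.0, -1.1, 2.2]
width: 0.48
grip_force: 30.0
```

```bash
python3 -m handwheel '{"angular":[[0,0,0],[0,0,0],[0,0,0],[0,0,0],[0,0,0],[0,0,0],[0,0,0],[0,0,0]],"translation":[[0,0,-0.01],[0,0,-0.03],[0,0,-0.03],[0.0212,-0.0311,0],[0.0212,-0.0311,0],[0.0212,-0.0311,0],[0.0212,-0.0311,0],[0.0212,-0.0311,0]],"gripper":[1,1,1,1,1,1,1,1]}'
python3 -m handwheel '{"angular":[[0,0,0],[0,0,0],[0,0,0],[0,0,0],[0,0,0],[0,0,-0.12],[0,0,-0.12],[0,0,-0.12]],"translation":[[0.0212,-0.0311,0],[0.0212,-0.0311,0],[0.0212,-0.0311,0],[0.0212,-0.0311,0],[0,0,0],[0,0,0],[0,0,0],[0,0,0]],"gripper":[1,1,1,1,1,1,1,1]}'
python3 -m handwheel '{"angular":[[0,0,-0.12],[0,0,-0.12],[0,0,-0.12],[0,0,-0.12],[0,0,-0.12],[0,0,-0.12],[0,0,-0.12],[0,0,-0.12]],"translation":[[0,0,0],[0,0,0],[0,0,0],[0,0,0],[0,0,0],[0,0,0],[0,0,0],[0,0,0]],"gripper":[1,1,1,1,1,1,1,1]}'
python3 -m handwheel '{"angular":[[0,0,-0.12],[0,0,-0.12],[0,0,-0.12],[0,0,-0.12],[0,0,-0.12],[0,0,-0.12],[0,0,-0.12],[0,0,-0.12]],"translation":[[0,0,0],[0,0,0],[0,0,0],[0,0,0],[0,0,0],[0,0,0],[0,0,0],[0,0,0]],"gripper":[1,1,1,1,1,1,1,1]}'
python3 -m handwheel '{"angular":[[0,0,-0.112],[0,0,0],[0,0,0],[0,0,0]],"translation":[[0,0,0],[0,0,0],[0,0,0],[0,0,0]],"gripper":[1,1,1,1]}'
python3 - <<'E'
from h import *
# holder top rim, from the empty-holder scene view taken before the presses
d=load('scene2');im=d['img'];w=np.array([proj(d,p) for p in([551,271,70],[551,347,70],[491,347,70],[491,271,70])]);print(w.round(0))
e=snap('scene','s6.png');f=snap('side','sd6.png');c=proj(e,[521,309,70]).astype(int);g=proj(f,[521,309,70]).astype(int)
for im,D in((e,'e'),(f,'f')): im['img']=im['img'].copy()
v=np.hstack([cv2.resize(i['img'][p[1]-60:p[1]+40,p[0]-50:p[0]+50],(400,400),interpolation=cv2.INTER_CUBIC) for i,p in((e,c),(f,g))]);cv2.imwrite('pics/c8.png',v[:,:,::-1]);print(c,g)
E
```

```text
clock: 12.92
ee_pos: [543.3, 162.5, 293.3]
tool_rot: [-0.001, 0.93, 0.366, 0.0]
force: [0.7, -0.1, -2.0]
width: 0.479
grip_force: 30.0
clock: 13.58
ee_pos: [520.7, 310.0, 292.9]
tool_rot: [-0.001, 0.848, 0.53, -0.0]
force: [-1.0, -0.4, -2.0]
width: 0.481
grip_force: 30.0
clock: 14.25
ee_pos: [520.9, 309.6, 293.0]
tool_rot: [-0.001, 0.508, 0.862, 0.0]
force: [0.3, -0.4, -2.6]
width: 0.481
grip_force: 30.0
clock: 14.92
ee_pos: [520.9, 309.5, 293.0]
tool_rot: [-0.0, 0.052, 0.999, 0.0]
force: [-0.1, 0.5, -2.9]
width: 0.479
grip_force: 30.0
clock: 15.25
ee_pos: [521.0, 309.4, 293.0]
tool_rot: [-0.0, 0.001, 1.0, 0.0]
force: [-0.8, 0.1, -2.3]
width: 0.485
grip_force: 30.0
[[331. 221.]
 [359. 230.]
 [366. 217.]
 [339. 208.]]
[348 218] [268 270]
```

View pics/c8.png

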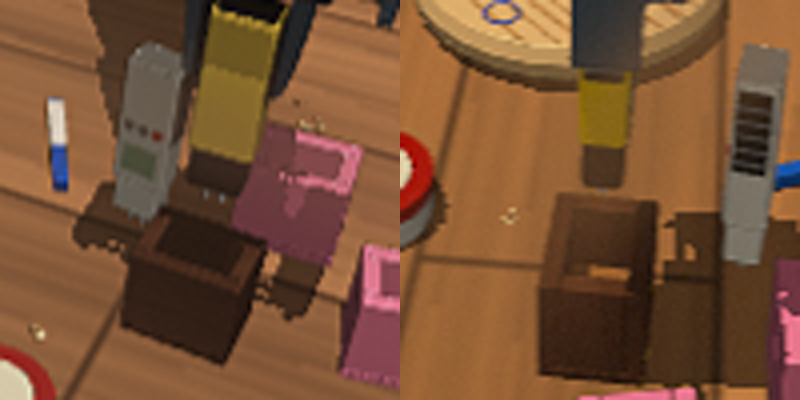

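The pins hang over the pocket of the wooden holder in both views: pocket centre at (197,250) in the scene crop and (602,243) in the side crop. I'll lower it to where it stood before.

```bash
python3 -m handwheel '{"angular":[[0,0,0],[0,0,0],[0,0,0],[0,0,0],[0,0,0],[0,0,0],[0,0,0],[0,0,0]],"translation":[[0,0,0.02],[0,0,0.02],[0,0,0.015],[0,0,0.015],[0,0,0.015],[0,0,0.012],[0,0,0],[0,0,0]],"gripper":[1,1,1,1,1,1,1,1]}'
python3 -m handwheel '{"angular":[[0,0,0],[0,0,0],[0,0,0],[0,0,0]],"translation":[[0,0,0.003],[0,0,0.001],[0,0,0],[0,0,0]],"gripper":[1,1,1,1]}'
```

```text
clock: 16.02
ee_pos: [520.9, 309.3, 195.6]
tool_rot: [-0.001, -0.0, 1.0, -0.0]
force: [0.9, -0.4, -1.2]
width: 0.484
grip_force: 30.0
clock: 16.35
ee_pos: [521.2, 309.5, 192.5]
tool_rot: [0.0, -0.001, 1.0, 0.0]
force: [-1.3, -0.2, -1.7]
width: 0.479
grip_force: 30.0
```

```bash
python3 -m handwheel '{"angular":[[0,0,0],[0,0,0],[0,0,0],[0,0,0]],"translation":[[0,0,0.001],[0,0,0.0005],[0,0,0],[0,0,0]],"gripper":[1,1,1,1]}'
```

```text
clock: 16.68
ee_pos: [521.3, 309.5, 191.3]
tool_rot: [0.001, -0.001, 1.0, 0.0]
force: [-0.4, -0.7, 3.8]
width: 0.479
grip_force: 30.0
```

Force rose by about 5 N at the old height, so the shoulder is on the ledges. I'll release, rise and locate the tally.

```bash
python3 -m handwheel '{"angular":[[0,0,0],[0,0,0],[0,0,0],[0,0,0],[0,0,0],[0,0,0],[0,0,0],[0,0,0]],"translation":[[0,0,0],[0,0,0],[0,0,0],[0,0,0],[0,0,0],[0,0,0],[0,0,0],[0,0,0]],"gripper":[0,0,0,0,0,0,0,0]}'
python3 -m handwheel '{"angular":[[0,0,0],[0,0,0],[0,0,0],[0,0,0],[0,0,0],[0,0,0],[0,0,0]],"translation":[[0,0,-0.015],[0,0,-0.03],[0,0,-0.035],[0,0,-0.035],[0,0,-0.035],[0,0,0],[0,0,0]],"gripper":[0,0,0,0,0,0,0]}'
python3 - <<'E'
from h import *
s=r.get_state();print(s['joint_positions'].round(2))
a,b,w=snap('scene','s7.png'),snap('side','sd7.png'),snap('wrist','w7.png')
def tri(p,q):
    (c1,w1),(c2,w2)=ray(a,*p),ray(b,*q);A=np.c_[w1,-w2];k=np.linalg.lstsq(A,c2-c1,rcond=None)[0];x,y=c1+k[0]*w1,c2+k[1]*w2;return ((x+y)/2).round(1),np.linalg.norm(x-y).round(1)
C=[]
for d in(a,b):
    hsv=cv2.cvtColor(d['img'],cv2.COLOR_RGB2HSV)
    rd=cv2.inRange(hsv,(0,170,100),(8,255,255))|cv2.inRange(hsv,(173,170,100),(180,255,255))
    u,v=proj(d,[433,-282,94]).astype(int);k=np.zeros_like(rd);k[v-10:v+11,u-10:u+11]=1
    p=np.argwhere((rd>0)&(k>0))[:,::-1].mean(0);C.append(p)
print('knob',C,tri(*C))
g=[]
for d in(a,b):
    u,v=proj(d,[470,-250,28]).astype(int);g.append(cv2.resize(d['img'][v-35:v+30,u-32:u+33],(400,400),interpolation=cv2.INTER_CUBIC));print('crop origin',u-32,v-35)
cv2.imwrite('pics/c9.png',np.hstack(g)[:,:,::-1])
E
```

```text
clock: 17.35
ee_pos: [521.1, 309.4, 190.4]
tool_rot: [0.0, -0.001, 1.0, 0.0]
force: [-0.4, -0.5, 0.8]
width: 0.994
grip_force: 0.0
clock: 17.93
ee_pos: [521.6, 309.6, 343.1]
tool_rot: [0.002, -0.001, 1.0, 0.001]
force: [0.6, -1.1, -0.7]
width: 1.0
grip_force: 0.0
[ 0.52  0.34  1.4   0.    1.39 -1.06]
knob [array([191.04347826, 144.08695652]), array([307.        , 147.26086957])] (array([ 432.6, -281.8,   92.9]), np.float64(0.8))
crop origin 162 132
crop origin 262 132
```

View pics/c9.png

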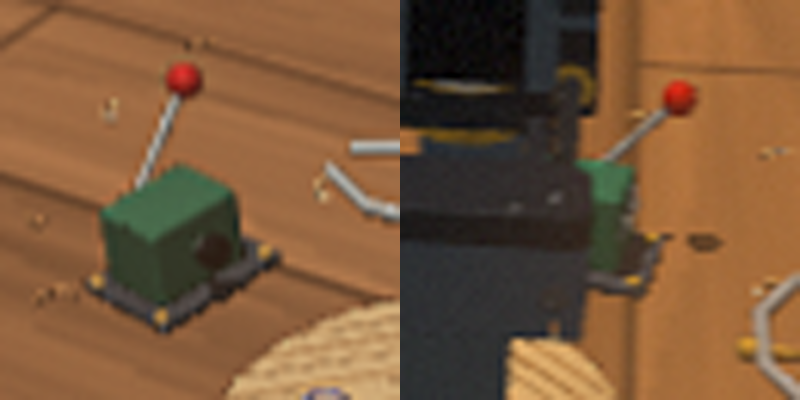

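The knob triangulates to (432.6,-281.8,92.9), within 1 mm of the 94 mm height given. The case's top corners are at (103,210), (152,240), (238,192) and (180,166) in the left crop.

```bash
python3 - <<'E'
from h import *
d=load('s7');k=400/65
P=np.array([plane(d,162+u/k,132+v/k,56)[:2] for u,v in((103,210),(152,240),(238,192),(180,166))]);print(P.round(1),P.mean(0))
for i in range(4):
    e=P[(i+1)%4]-P[i];print(np.linalg.norm(e).round(1),np.degrees(np.arctan2(e[1],e[0])).round(1))
c=P.mean(0);kn=np.array([432.6,-281.8]);v=kn-c;yaw=np.arctan2(v[1],v[0])-np.arctan2(-34,-46);print('yaw from knob',np.degrees(yaw),np.linalg.norm(v),np.hypot(46,34))
s=r.get_state();print(s['ee_pos'])
E
```

```text
[[ 519.1 -273.7]
 [ 529.5 -232.4]
 [ 470.4 -218.9]
 [ 464.1 -263.1]] [ 495.75524864 -247.03106837]
42.6 75.8
60.7 167.1
44.7 -98.1
56.0 -10.8
yaw from knob -7.635081114087589 72.09343963048129 57.201398584300364
[520.4953033  309.05753507 338.80273613]
```

```bash
python3 -m handwheel '{"angular":[[0,0,0.105],[0,0,0.105],[0,0,0],[0,0,0],[0,0,0],[0,0,0],[0,0,0],[0,0,0]],"translation":[[0,0,0],[0,0,0],[-0.0023,-0.0398,0],[-0.0023,-0.0398,0],[-0.0023,-0.0398,0],[-0.0023,-0.0398,0],[-0.0023,-0.0398,0],[-0.0023,-0.0398,0]],"gripper":[1,1,1,1,1,1,1,1]}'
python3 -m handwheel '{"angular":[[0,0,0],[0,0,0],[0,0,0],[0,0,0],[0,0,0],[0,0,0],[0,0,0],[0,0,0]],"translation":[[-0.0023,-0.0398,0],[-0.0023,-0.0398,0],[-0.0023,-0.0398,0],[-0.0023,-0.0398,0],[-0.0023,-0.0398,0],[-0.0023,-0.0398,0],[-0.0023,-0.0398,0],[-0.0023,-0.0398,0]],"gripper":[1,1,1,1,1,1,1,1]}'
python3 -m handwheel '{"angular":[[0,0,0],[0,0,0],[0,0,0],[0,0,0],[0,0,0],[0,0,0]],"translation":[[-0.0023,-0.0398,0],[0,0,0.036],[0,0,0.036],[0,0,0.036],[0,0,0],[0,0,0]],"gripper":[1,1,1,1,1,1]}'
python3 - <<'E'
from h import *
s=r.get_state();print(s['joint_positions'].round(2),s['ee_pos'].round(1))
w=snap('wrist','w8.png');f=snap('scene','s8.png');g=snap('side','sd8.png');print(proj(w,[432.6,-281.8,94]),proj(w,[405,-276,39]))
u,v=proj(f,[440,-280,80]).astype(int);p,q=proj(f,[521,309,100]).astype(int);R=lambda i:cv2.resize(i,(267,267),interpolation=cv2.INTER_CUBIC)
im=np.hstack([cv2.resize(w['img'],(534,401)),np.vstack([R(f['img'][v-40:v+40,u-40:u+40]),R(f['img'][q-40:q+40,p-40:p+40])])[:401]])
cv2.imwrite('pics/c10.png',im[:,:,::-1])
E
```

```text
clock: 18.75
ee_pos: [483.8, 71.2, 338.7]
tool_rot: [-0.002, 0.104, 0.995, -0.0]
force: [0.8, -0.7, 0.5]
width: 0.447
grip_force: 0.0
clock: 19.42
ee_pos: [435.8, -244.0, 338.8]
tool_rot: [-0.001, 0.104, 0.995, 0.001]
force: [0.8, 0.8, -0.1]
width: 0.005
grip_force: 0.0
clock: 19.92
ee_pos: [429.9, -281.2, 230.3]
tool_rot: [-0.003, 0.104, 0.995, 0.002]
force: [0.1, -0.1, 0.2]
width: 0.006
grip_force: 0.0
[-0.6   0.28  1.79  0.    1.08 -1.96] [ 429.9 -281.2  230.3]
[253.61103352 208.94357886] [253.86192501 165.81798054]
```

View pics/c10.png

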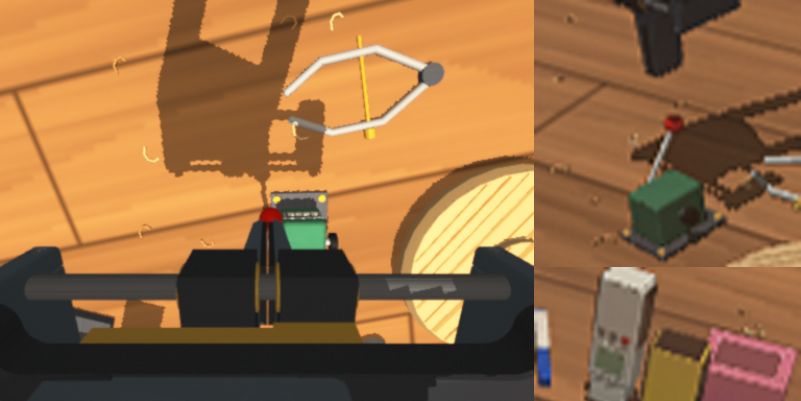

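The knob shows just beyond the closed fingertips at (270,215), about 4 mm to the right of where I predicted. The tally's plate lines up with the image axes, so the yaw is right, and the meter stands in its holder. I'll shift 3.5 mm, descend, and follow the lever's arc.

```bash
python3 -m handwheel '{"angular":[[0,0,0],[0,0,0],[0,0,0],[0,0,0]],"translation":[[0,0.0035,0.02],[0,0,0.024],[0,0,0],[0,0,0]],"gripper":[1,1,1,1]}'
python3 -m handwheel '{"angular":[[0,0,0],[0,0,0],[0,0,0],[0,0,0],[0,0,0],[0,0,0],[0,0,0],[0,0,0]],"translation":[[0.004,0,0.006],[0.0054,0,0.006],[0.0042,0,0.0066],[0.0042,0,0.0066],[0.0029,0,0.0072],[0.0028,0,0.0073],[0,0,0],[0,0,0]],"gripper":[1,1,1,1,1,1,1,1]}'
```

```text
clock: 20.4
ee_pos: [432.2, -278.4, 189.5]
tool_rot: [0.0, 0.104, 0.995, -0.0]
force: [1.0, 0.2, 0.5]
width: 0.004
grip_force: 0.0
clock: 21.07
ee_pos: [408.3, -273.4, 148.7]
tool_rot: [-0.0, 0.104, 0.995, 0.0]
force: [-2.1, 1.0, 3.4]
width: 0.006
grip_force: 1.9
```

```bash
python3 -m handwheel '{"angular":[[0,0,0],[0,0,0],[0,0,0],[0,0,0],[0,0,0]],"translation":[[0.0025,0,0.007],[0.002,0,0.007],[0.001,0,0.005],[0,0,0],[0,0,0]],"gripper":[1,1,1,1,1]}'
python3 -m handwheel '{"angular":[[0,0,0],[0,0,0],[0,0,0],[0,0,0]],"translation":[[0,0,0.002],[0,0,0.0015],[0,0,0],[0,0,0]],"gripper":[1,1,1,1]}'
```

```text
clock: 21.48
ee_pos: [403.6, -272.6, 129.6]
tool_rot: [-0.0, 0.104, 0.995, -0.0]
force: [-2.8, -1.0, 2.8]
width: 0.006
grip_force: 1.7
clock: 21.82
ee_pos: [403.5, -272.5, 127.0]
tool_rot: [0.0, 0.104, 0.995, -0.0]
force: [-4.2, -0.6, 9.0]
width: 0.004
grip_force: 4.7
```

```bash
python3 -m handwheel '{"angular":[[0,0,0],[0,0,0],[0,0,0]],"translation":[[0,0,0.001],[0,0,0],[0,0,0]],"gripper":[1,1,1]}'
python3 -m handwheel '{"angular":[[0,0,0],[0,0,0],[0,0,0],[0,0,0],[0,0,0],[0,0,0],[0,0,0],[0,0,0]],"translation":[[-0.0025,0,-0.0155],[-0.0055,0,-0.0145],[-0.008,0,-0.013],[-0.009,0,-0.011],[0,0,-0.03],[0,0,-0.04],[0,0,-0.04],[0,0,0]],"gripper":[1,1,1,1,1,1,1,1]}'
python3 -m handwheel '{"angular":[[0,0,0],[0,0,0],[0,0,0],[0,0,0]],"translation":[[0,0,0],[0,0,0],[0,0,0],[0,0,0]],"gripper":[1,1,1,1]}'
python3 - <<'E'
from h import *
a,b=snap('scene','s9.png'),snap('side','sd9.png')
for d,n in((a,'s7'),(b,'sd7')):
    hsv=cv2.cvtColor(d['img'],cv2.COLOR_RGB2HSV)
    rd=cv2.inRange(hsv,(0,170,100),(8,255,255))|cv2.inRange(hsv,(173,170,100),(180,255,255))
    u,v=proj(d,[433,-282,94]).astype(int);k=np.zeros_like(rd);k[v-10:v+11,u-10:u+11]=1
    print('knob',np.argwhere((rd>0)&(k>0))[:,::-1].mean(0))
# meter before/after: pixel difference between the first and last scene view around the meter
x,y=load('scene0')['img'].astype(int),a['img'].astype(int);p,q=proj(a,[522,308,150]).astype(int)
for dx in range(-3,4):print(dx,[int(np.abs(x[q-15:q+15,p-12:p+12]-y[q-15+dy:q+15+dy,p-12+dx:p+12+dx]).mean()) for dy in range(-3,4)])
E
```

```text
clock: 22.07
ee_pos: [403.5, -272.5, 126.5]
tool_rot: [0.0, 0.104, 0.995, -0.0]
force: [-4.2, 0.5, 13.6]
width: 0.002
grip_force: 6.8
clock: 22.73
ee_pos: [431.2, -279.2, 296.8]
tool_rot: [0.007, 0.104, 0.995, -0.003]
force: [0.8, -0.9, 1.1]
width: 0.002
grip_force: 0.0
clock: 23.07
ee_pos: [427.4, -277.1, 287.5]
tool_rot: [-0.001, 0.104, 0.995, 0.001]
force: [0.2, 0.4, -0.2]
width: 0.003
grip_force: 0.0
knob [191.04347826 144.08695652]
knob [306.95454545 147.13636364]
-3 [24, 22, 20, 21, 22, 23, 23]
-2 [22, 20, 18, 18, 19, 20, 20]
-1 [20, 18, 15, 14, 16, 17, 17]
0 [17, 15, 13, 10, 12, 14, 15]
1 [17, 15, 13, 9, 9, 12, 14]
2 [17, 15, 13, 11, 12, 16, 19]
3 [20, 20, 19, 17, 15, 18, 20]
```

The knob is back at its rest pixels and the meter stands within a pixel of its first place, so I'm handing in the job.

```bash
python3 -c "
from station import r; print(r.job_done())"
```

```text
the job is handed in; nothing more can be done
None
```

I pressed the meter on the edge, mid and foot rings in that order, reseated it in its wooden holder, pushed the tally lever to its stop and let it spring back, and handed the job in at about 23 s; no verdict was returned.

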